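# Set the slice stop of a core stand to its setting block

## Task

Set the height stop of the core-slicing stand. First push the white setting block along its channel, under the stop screw, until its nose is fully home against the end bar; then fit the T-handled driver into the slot of the screw and turn the screw clockwise with it, never with the fingers on the screw itself, until the sprung tip just bears on the block so that the block drags, pressed in by a millimetre or two and not screwed down tight. Leave the driver standing in the slot, the block home, and the sample jars where they are.

Things in the scene. Friction and masses are not known exactly. Their poses are not given: they have to be found in the camera images.
- stand: Fixed core-slicing stand: dark steel base plate 100 x 275 x 10 mm, a low channel along it, a grey overhanging arm carrying the stop screw. Origin: on the screw's vertical axis, at bench level. +y runs along the channel to the end bar, x across it. Channel: 55 mm wide about x = 0, floor 10 mm and side walls 20 mm above the bench, open at its -y end (y = -220 mm).
- end_bar (a point): Middle of the inner face of the bar that closes the channel: stand x = 0, y = 36 mm, 22 mm above the bench; the bar's top is 34 mm above the bench. Axes as the stand's.
- bracket_top (a point): Middle of the top of the grey arm, on the screw's axis, 105 mm above the bench; the screw passes through it. In the stand's frame the arm spans x -71 to 25, y -25 to 25 mm, 80 to 105 mm above the bench; its column stands on the -x side (x -71 to -45, y -30 to 30 mm).
- setting_block: Loose white plastic block 50 x 150 x 40 mm, 0.45 kg, lying in the channel. Origin: centre of its underside, axes as the stand's. On top at its -y end stands a tab, 40 wide (x), 12 thick (y -75 to -63), from 40 to 75 mm above the underside: push on its outer (-y) face. Nose at y = +75 mm, so fully home is y = -39 mm in the stand's frame.
- stop_screw (a joint): Angle of the stop screw (rad), growing clockwise seen from above, 0 (highest) to 4.3; starts 0.6 to 1.6. Each radian lowers screw, head and tip by 4 mm. Stays where left (friction 0.15 N m). At 0 the tip's face is 60 mm above the bench; channel floor + block are 50 mm, so the tip meets the block at 2.5 rad.
- slot (a point): Centre of the mouth of the slot in the screw's aluminium head (52 x 38 x 40 mm, long side along the slot). x runs along the slot, z up. Slot 30 x 11.5 mm, 30 mm deep, 3 mm chamfer; mouth 161 mm above the bench at screw angle 0. Turns and sinks with the screw.
- sprung_tip: Steel tip, 18 mm across, under the screw; moves down with it. It springs up into the screw by at most 6 mm at 2 N per mm. Origin: on the screw axis, 60 mm below the tip's face.
- driver_grip (a point): Centre of the wooden T-handle of the driver, a bar 110 x 20 x 30 mm (x, y, z), x along the bar, z up. Below it a round 16 mm shank and a flat steel blade 24 x 8 mm, wide along x, 44 mm long, the lowest 8 mm stepped down to 15 x 4 mm; driver 105 mm tall in all, 0.25 kg. It starts standing in its holder, blade 40 mm deep.
- driver_tip (a point): Middle of the lower end of the driver's blade, 90 mm below the centre of the handle.
- holder: Fixed grey plastic block 70 x 54 x 60 mm with a slot 30 x 13 mm along its x in which the driver stands. Origin: centre of its underside.
- jar_a: Sample jar with white cap, 56 mm across, 85 mm tall, loose; origin centre of underside. To be left alone.
- jar_b: As jar_a.
- jar_c: As jar_a.
Things that resemble listed ones, but are neither listed nor needed, are in the scene too. What is shaped like the setting_block but orange or pink is not meant.

How it is judged:
On the way, in this order (a step that is already met when the one before it is completed fails the run):
1. the setting block is home under the screw, its nose within 7 mm of the end bar (y of setting_block in the frame of stand above -0.046 m), for 0.2 s.
2. the driver's blade stands in the slot, at least 15 mm deep (z of driver_tip in the frame of slot below -0.015 m and horizontal distance between driver_tip and slot below 0.006 m), for 0.2 s.
3. the sprung tip bears lightly on the block, 0.4 to 8 N (contact force between sprung_tip and setting_block between 0.4 and 8 N), for 0.2 s.
At the end, for the whole second after the job is handed in: The block's nose is within 7 mm of the end bar, the sprung tip bears on the block with 0.4 to 8 N (pressed in 0.2 to 4 mm), the driver stands at least 15 mm deep in the slot, and all is at rest (all of step 2 and all of step 3 and y of setting_block in the frame of stand above -0.046 m and linear speed of setting_block below 0.01 m/s and velocity of joint stop_screw between -0.05 and 0.05 rad/s); the robot touches nothing.
It fails at once if the screw is screwed down tight on the block (over 15 N) (contact force between sprung_tip and setting_block above 15 N).
It fails at once if the fingers push or turn the screw itself (over 2 N) (contact force between the fingers and stop_screw above 2 N).
It fails at once if a sample jar is moved by more than 30 mm (distance of any of jar_a, jar_b, jar_c from where it was at the start of the episode above 0.03 m).
It also fails if it takes over 69 s, if anything falls off the work surface, if the arm or the gripper's body presses on something with over 40 N, if the wrist force passes 120 N, or if a joint passes its speed limit or range.

## Robot

A 6-joint arm with a two-finger parallel gripper is mounted at the origin on the work surface. World frame = base frame: x ahead of the robot, y to its left, z up, the work surface at z = 0. Lengths are in m, angles in rad, forces in N, time in s.
With the tool pointing down it reaches from about 0.15 to 0.775 m from the base axis. Payload 6.1 kg.
Tool frame: the origin (TCP) lies midway between the tips of the shut fingers; the grasp point (between the pads) lies 19 mm behind it (ctrl.pinch_z is the distance from the TCP to the grasp point, in m); z points along the fingers, x is the direction in which the jaws open and shut, and the axes are right-handed (so a half turn about z gives the same grasp; the last joint's range is limited). The gripper opens to 85 mm and grips with 20 to 120 N. Pads are 22 mm wide; open, the fingers measure 114 mm over their backs; the gripper's body (76 mm by 85 mm) begins 54 mm behind the grasp point. The pads swing forward as they close: fully open they stand 13 mm farther back than shut.
Start: joints at [-1.129, 0.126, -0.04, 1.405, 0, 1.571], TCP at [0.224, -0.475, 0.231] pointing down, gripper open.
Joint ranges: [-2.72, 2.72], [-0.95, 1.95], [-1.27, 1.35], [-1.78, 2.02], [-1.46, 1.47], [-3.14, 3.14]. Speed limits (rad/s): [2.39, 2.39, 3.01, 3.14, 3.14, 3.14].

## Interface

Orientations are given as a unit quaternion [x, y, z, w].
In Python, from cell import ctrl, vision gives the robot as it stands.
- The arm moves only by the tool apply_moves, never from a script. Its argument "deltas" is a list of rows, each a list of 3 entries, a list of its own where there are three numbers: the shift along the tool's x, y, z in cm, then the turn about the tool's z in degrees, then the closure, from 0 (fully open) to 1 (shut). In form: [[[dx, dy, dz], turn, gripper], ...]. A call has 1 to 12 rows; each row is the pose to reach, as a shift and turn from the pose commanded when the call began, along the tool's axes at that moment; what a row does not reach only later rows make up. A row lasts 1/12 s, in which the tool goes at most 41.7 mm and 7.16 degrees, less where a joint would pass 70% of its speed; a pose out of reach is approached as far as the arm can. A call with a gripper value outside its range is refused whole. The fingers move at their own pace and stop on an object; "grip_force" is the grip in N (left out, the last holds). Time passes only in rows, so rows that repeat a pose let the fingers close. It gives the time, the measured TCP pose, the force and the opening at its end, in the units of the state.
- ctrl.get_state(): the state, without advancing time (a new reading comes with each control period).
- vision.read_camera(name): name is "side" or "top"; returns the picture (420x560x3 uint8, blue, green, red); there is no depth.
- vision.get_calibration(name): a dict with "K" (3x3 intrinsics, pixels), "pose" (4x4, takes a point from camera to world coordinates). Camera axes: x right, y up, looking along -z (the intrinsics and any distortion apply to the point x, -y, -z); pixel columns grow to the right and rows downward; lengths in m; the calibration is good to about 2 mm. A picture is of the moment at which its call begins. get_calibration takes no time and is no camera call.
- ctrl.job_done(): hands the job in, once; it reports no verdict.
The state is a dict: "t": time; "joint_pos": joint angles; "qd": joint speeds; "joint_torque": joint torques, N m; "tool_pos": TCP position; "tcp_rot": TCP orientation; "contact_force": force on the tool from outside, world axes, zero at the start; "torque": the same for the moment, N m; "finger_gap": finger opening in m.
Only numpy, scipy, OpenCV 4.12 (cv2) and the standard library are available. Lean on these libraries where they do the work, as an engineer would, in place of code of your own. Each camera call takes 0.05 s, during which the arm holds its last target.

## Working session

There is one attempt and no reset: what is moved stays moved. The work goes in short steps, Python scripts to look and compute and a tool call to move; the robot and the scene stay as the last step left them, time stands still between calls to the robot, and variables do not carry over. Pictures are saved under pics/ and viewed, and the job is handed in when it is done.

Besides the shell and the picture viewer there is one more tool, called as name([rows], argument=value, ...), one row to a line, values as JSON. apply_moves: Moves the arm, as the interface text tells. Its arguments: {"type":"object","properties":{"deltas":{"type":"array","items":{"type":"array"}},"grip_force":{"type":"number"}},"required":["deltas"]}

```bash
ls; mkdir -p pics
python3 - <<'E'
from cell import ctrl, vision
import cv2, numpy as np
np.set_printoptions(precision=4,suppress=True)
print(ctrl.get_state()); print(ctrl.pinch_z)
for n in("side","top"):
    cv2.imwrite(f"pics/{n}0.png",vision.read_camera(n)); c=vision.get_calibration(n); print(n,c)
E
```

```text
pics
{'t': 0.0, 'joint_pos': array([-1.129 ,  0.1264, -0.0406,  1.4054,  0.    ,  1.5708]), 'qd': array([-0.0015, -0.0009, -0.002 ,  0.0014,  0.    , -0.0013]), 'joint_torque': array([ -0.0007, -43.5912,  35.2922,   0.0173,  -0.0001,   0.    ]), 'tool_pos': array([ 0.2243, -0.4742,  0.2305]), 'tcp_rot': array([ 0.8449, -0.535 , -0.0007, -0.0004]), 'contact_force': array([0.2392, 0.124 , 0.2662]), 'torque': array([-0.0078, -0.0273, -0.057 ]), 'finger_gap': 0.08570516150594164}
0.0187
side {'K': array([[433.1516,   0.    , 287.0938],
       [  0.    , 433.1516, 205.6449],
       [  0.    ,   0.    ,   1.    ]]), 'pose': array([[-0.8851,  0.2895, -0.3644,  0.2733],
       [-0.465 , -0.5187,  0.7175,  0.6724],
       [ 0.0187,  0.8045,  0.5937,  0.6533],
       [ 0.    ,  0.    ,  0.    ,  1.    ]])}
top {'K': array([[414.009 ,   0.    , 276.7249],
       [  0.    , 414.009 , 214.781 ],
       [  0.    ,   0.    ,   1.    ]]), 'pose': array([[ 0.0014,  0.9933, -0.1154,  0.4884],
       [-1.    ,  0.0019,  0.0037,  0.0369],
       [ 0.0039,  0.1154,  0.9933,  1.1997],
       [ 0.    ,  0.    ,  0.    ,  1.    ]])}
```

View pics/side0.png

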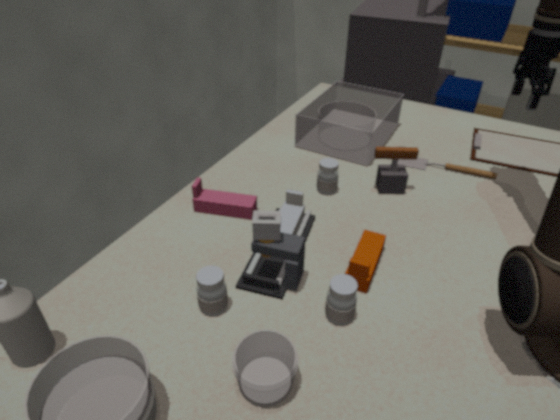

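View pics/top0.png

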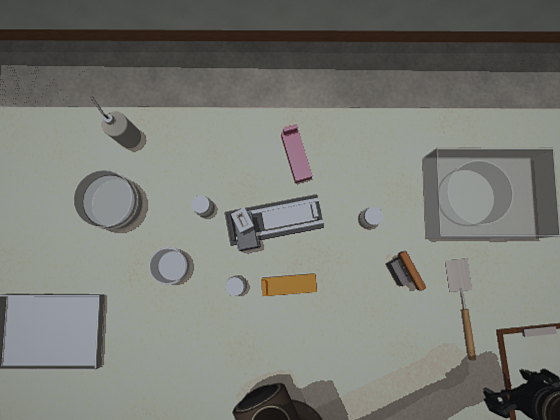

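Run:
```python
import cv2, numpy as np
t=cv2.imread("pics/top0.png"); s=cv2.imread("pics/side0.png")
a=cv2.resize(t[185:260,215:335],None,fx=6,fy=6,interpolation=cv2.INTER_CUBIC)
cv2.imwrite("pics/t_stand.png",a)
cv2.imwrite("pics/t_drv.png",cv2.resize(t[235:305,375:495],None,fx=6,fy=6,interpolation=cv2.INTER_CUBIC))
cv2.imwrite("pics/s_stand.png",cv2.resize(s[180:300,230:330],None,fx=5,fy=5,interpolation=cv2.INTER_CUBIC))
cv2.imwrite("pics/s_drv.png",cv2.resize(s[135:205,360:440],None,fx=8,fy=8,interpolation=cv2.INTER_CUBIC))
```

```text
(no output)
```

View pics/t_stand.png

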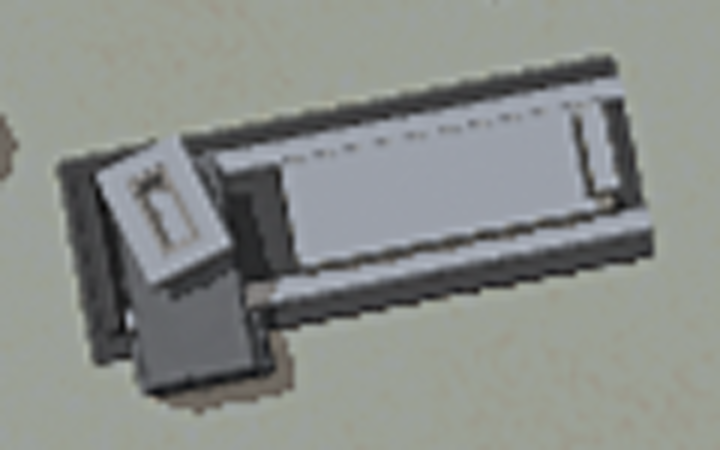

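View pics/t_drv.png

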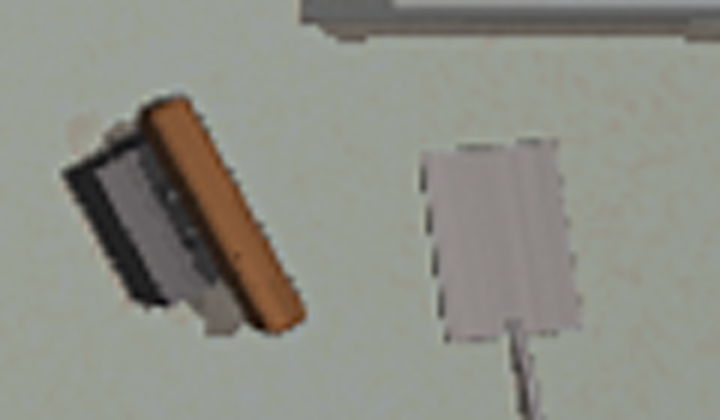

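View pics/s_stand.png

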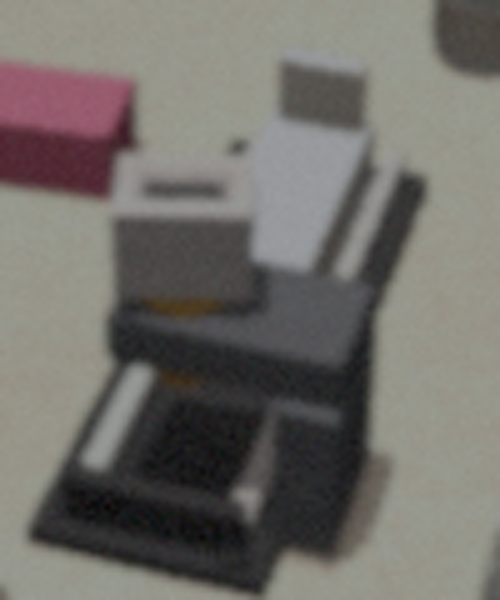

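View pics/s_drv.png

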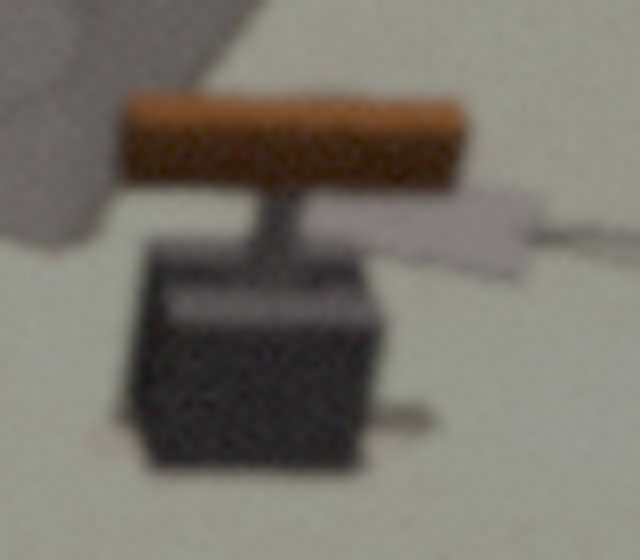

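```bash
cat > h.py <<'E'
import cv2, numpy as np
from cell import ctrl, vision
np.set_printoptions(precision=4,suppress=True)
C={n:vision.get_calibration(n) for n in("side","top")}
def ray(n,p):
    K,P=C[n]["K"],C[n]["pose"]
    d=np.linalg.solve(K,[p[0],p[1],1.]); d=P[:3,:3]@np.array([d[0],-d[1],-d[2]])
    return P[:3,3],d/np.linalg.norm(d)
def plane(n,p,z):
    o,d=ray(n,p); return o+d*(z-o[2])/d[2]
def tri(ps,pt):
    o1,d1=ray("side",ps);o2,d2=ray("top",pt)
    A=np.stack([d1,-d2],1); k=np.linalg.lstsq(A,o2-o1,rcond=None)[0]
    a,b=o1+k[0]*d1,o2+k[1]*d2
    return (a+b)/2,np.linalg.norm(a-b)
def proj(n,X):
    K,P=C[n]["K"],C[n]["pose"]; c=P[:3,:3].T@(np.array(X)-P[:3,3])
    u=K@np.array([c[0],-c[1],-c[2]]); return u[:2]/u[2]
E
python3 - <<'E'
from h import *
T=lambda x,y:(215+x/6-.42,185+y/6-.42)
S=lambda x,y:(230+x/5-.4,180+y/5-.4)
# slot / head top
hs=[S(118,150),S(252,158),S(252,215),S(112,212)]
print("head tri",tri(S(183,188),T(168,208)), tri(np.mean(hs,0),T(166,210)))
hc=[plane("top",T(*p),.157) for p in[(97,178),(175,137),(236,242),(161,287)]]
for p in hc:print(p)
d=hc[3]-hc[0];e=hc[2]-hc[1];print("slot dir",np.degrees(np.arctan2(d[1],d[0])),np.degrees(np.arctan2(e[1],e[0])),np.linalg.norm(d),np.linalg.norm(hc[1]-hc[0]))
# plate corners
pc=[plane("top",T(*p),.01) for p in[(58,160),(612,58),(655,258),(97,362)]]
for p in pc:print("plate",p)
for a,b in((1,0),(2,3)):
    d=pc[a]-pc[b];print(np.degrees(np.arctan2(d[1],d[0])),np.linalg.norm(d))
# tab top corners z .085
tc=[plane("top",T(*p),.085) for p in[(578,105),(605,97),(622,192),(593,198)]]
for p in tc:print("tab",p)
print("tab tri",tri(S(325,62),T(600,148)))
# nose top z .05
for p in[(283,165),(297,268)]:print("nose",plane("top",T(*p),.05))
# driver
t=cv2.imread("pics/top0.png");s=cv2.imread("pics/side0.png")
for n,im,r in(("top",t,(375,235,60,70)),("side",s,(365,140,60,25))):
    x,y,w,h=r;hsv=cv2.cvtColor(im[y:y+h,x:x+w],cv2.COLOR_BGR2HSV)
    m=cv2.inRange(hsv,(5,110,40),(20,255,255));c=max(cv2.findContours(m,0,1)[0],key=cv2.contourArea)
    print(n,cv2.minAreaRect(c+np.array([x,y])),cv2.boundingRect(c+np.array([x,y])))
E
```

```text
head tri (array([0.5979, 0.1196, 0.1533]), np.float64(0.0008548922964123355)) (array([0.597 , 0.1203, 0.1561]), np.float64(0.00038080545300543374))
[0.6106 0.1496 0.157 ]
[0.6281 0.1168 0.157 ]
[0.5836 0.0907 0.157 ]
[0.5645 0.122  0.157 ]
slot dir -149.1289335798051 -149.58763430859906 0.05368796691098698 0.03715492621964087
plate [0.6365 0.1844 0.01  ]
plate [ 0.6869 -0.0834  0.01  ]
plate [ 0.5896 -0.1032  0.01  ]
plate [0.5393 0.1642 0.01  ]
-79.34738613384116 0.27252519693732136
-79.34007537036288 0.27206693263417364
tab [ 0.6528 -0.0602  0.085 ]
tab [ 0.6565 -0.0725  0.085 ]
tab [ 0.6131 -0.0798  0.085 ]
tab [ 0.6104 -0.0666  0.085 ]
tab tri (array([ 0.6326, -0.0703,  0.0846]), np.float64(0.0012789489687122274))
nose [0.6294 0.0746 0.05  ]
nose [0.5813 0.0678 0.05  ]
top ((411.4811706542969, 270.5660400390625), (42.63945007324219, 8.838703155517578), 60.945396423339844) (399, 252, 27, 38)
side ((396.3853454589844, 152.71022033691406), (41.08095169067383, 10.814533233642578), 2.045408248901367) (376, 147, 42, 12)
```

apply_moves([
  [[-14.4,-53.0,0],-75.3,1],
  [[-14.4,-53.0,0],-75.3,1],
  [[-14.4,-53.0,0],-75.3,1],
  [[-14.4,-53.0,0],-75.3,1],
  [[-14.4,-53.0,0],-75.3,1],
  [[-14.4,-53.0,0],-75.3,1],
  [[-14.4,-53.0,0],-75.3,1],
  [[-14.4,-53.0,0],-75.3,1],
  [[-14.4,-53.0,0],-75.3,1],
  [[-14.4,-53.0,0],-75.3,1],
  [[-14.4,-53.0,0],-75.3,1],
  [[-14.4,-53.0,0],-75.3,1],
], grip_force=60)

```text
t: 1.1
tool_pos: [0.6057, -0.148, 0.2309]
tcp_rot: [0.996, 0.094, -0.0, -0.0]
contact_force: [0.5, -0.4, 0.1]
finger_gap: 0.0001
```

Run:
```python
from h import *
# driver handle triangulation
p,g=tri((396.4,152.7),(411.5,270.6));print("grip",p,g)
t=cv2.imread("pics/top0.png")
a=np.radians(60.945);d=np.array([np.cos(a),np.sin(a)])
A=plane("top",np.array([411.5,270.6])+20*d,p[2]);B=plane("top",np.array([411.5,270.6])-20*d,p[2])
v=A-B;print(A,B,np.degrees(np.arctan2(v[1],v[0])))
s=2.045;d=np.array([np.cos(np.radians(s)),np.sin(np.radians(s))])
A=plane("side",np.array([396.4,152.7])+20*d,p[2]);B=plane("side",np.array([396.4,152.7])-20*d,p[2])
v=A-B;print(np.degrees(np.arctan2(v[1],v[0])),np.linalg.norm(v))
st=ctrl.get_state();print(st)
```

```text
grip [ 0.4684 -0.3189  0.1117] 0.0007816835963024872
[ 0.4239 -0.3424  0.1117] [ 0.5142 -0.295   0.1117] -152.28246117378387
-154.5383168541936 0.10143877768662128
{'t': 1.1, 'joint_pos': array([-0.2396,  0.3183,  0.2011,  1.4542, -0.0001,  1.1428]), 'qd': array([ 0.6711,  0.569 ,  0.76  ,  0.1882, -0.0037,  0.751 ]), 'joint_torque': array([ -1.7459, -60.1882,  31.6709,  -0.0497,   0.1572,  -1.3274]), 'tool_pos': array([ 0.6057, -0.148 ,  0.2309]), 'tcp_rot': array([ 0.9956,  0.0941, -0.0003, -0.    ]), 'contact_force': array([ 0.539 , -0.444 ,  0.0775]), 'torque': array([-0.0099, -0.0689, -0.017 ]), 'finger_gap': 9.849199439929918e-05}
```

apply_moves([
  [[0,0,0],0,1],
  [[0,0,0],0,1],
])

```text
t: 1.27
tool_pos: [0.6057, -0.1478, 0.2296]
tcp_rot: [0.996, 0.094, -0.001, -0.0]
contact_force: [0.4, -0.1, -0.1]
finger_gap: 0.0001
```

apply_moves([
  [[2,-1.2,0],0,1],
  [[4.1,-2.4,0],0,1],
  [[4.1,-2.4,3.5],0,1],
  [[4.1,-2.4,7],0,1],
  [[4.1,-2.4,10.5],0,1],
  [[4.1,-2.4,14],0,1],
  [[4.1,-2.4,16.5],0,1],
  [[4.1,-2.4,16.5],0,1],
])

```text
t: 1.93
tool_pos: [0.6357, -0.1191, 0.06]
tcp_rot: [0.996, 0.092, -0.005, -0.001]
contact_force: [-1.5, 0.1, 0.2]
finger_gap: 0.0003
```

Run:
```python
from h import *
st=ctrl.get_state();print(st['tool_pos'],st['contact_force'])
t=vision.read_camera("top");s=vision.read_camera("side")
a=cv2.resize(t[180:260,215:335],(720,480),interpolation=cv2.INTER_CUBIC)
cv2.imwrite("pics/t1.png",a)
```

```text
[ 0.6357 -0.1191  0.06  ] [-1.5147  0.123   0.1989]
```

View pics/t1.png

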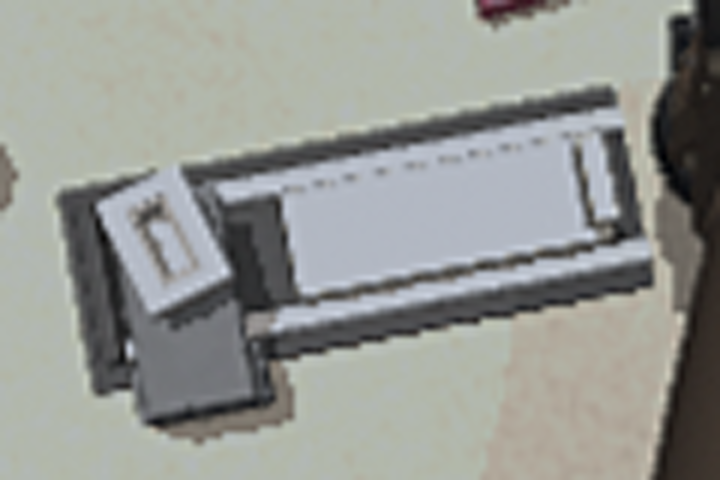

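apply_moves([
  [[0.5,-1,0],0,1],
  [[0.5,-2,0],0,1],
  [[0.5,-2.8,0],0,1],
  [[0.5,-3.6,0],0,1],
  [[0.5,-4.4,0],0,1],
  [[0.5,-5.2,0],0,1],
  [[0.5,-6,0],0,1],
  [[0.5,-6.8,0],0,1],
  [[0.5,-7.6,0],0,1],
  [[0.5,-8.4,0],0,1],
  [[0.5,-9.2,0],0,1],
  [[0.5,-9.8,0],0,1],
])

```text
t: 3.03
tool_pos: [0.627, -0.0204, 0.0662]
tcp_rot: [0.996, 0.093, -0.0, -0.0]
contact_force: [-0.2, -3.7, 3.2]
finger_gap: 0.0003
```

apply_moves([
  [[0,-0.4,0],0,1],
  [[0,-0.8,0],0,1],
  [[0,-1.2,0],0,1],
  [[0,-1.4,0],0,1],
  [[0,-1.4,0],0,1],
])

```text
t: 3.45
tool_pos: [0.6245, -0.0069, 0.0661]
tcp_rot: [0.996, 0.093, -0.0, -0.0]
contact_force: [0.5, -0.8, 1.0]
finger_gap: 0.0
```

apply_moves([
  [[-0.3,-0.2,0],0,1],
  [[-0.3,-0.4,0],0,1],
  [[-0.3,-0.5,0],0,1],
  [[-0.3,-0.6,0],0,1],
])

```text
t: 3.78
tool_pos: [0.6207, -0.0024, 0.0662]
tcp_rot: [0.996, 0.092, 0.0, 0.0]
contact_force: [3.1, -6.2, 1.2]
finger_gap: 0.0001
```

apply_moves([
  [[0,-0.1,0],0,1],
  [[0,-0.2,0],0,1],
  [[0,-0.3,0],0,1],
  [[0,-0.3,0],0,1],
])

```text
t: 4.12
tool_pos: [0.6207, -0.0023, 0.0667]
tcp_rot: [0.996, 0.092, 0.0, 0.003]
contact_force: [2.6, -12.9, 2.5]
finger_gap: 0.0001
```

apply_moves([
  [[0,2,0],0,1],
  [[0,4,-2],0,1],
  [[-2,6,-6],0,1],
  [[-4,9,-10],-7,1],
  [[-6,12,-14],-14,0.5],
  [[-9,15,-17],-21,0],
  [[-12,18,-17],-28,0],
  [[-14.5,21,-17],-35,0],
  [[-17,24,-17],-42,0],
  [[-19,26.5,-17],-49,0],
  [[-20.8,28.5,-17],-56,0],
  [[-20.8,28.5,-17],-63,0],
])

```text
t: 5.12
tool_pos: [0.4659, -0.3198, 0.2361]
tcp_rot: [0.807, 0.591, 0.0, -0.001]
contact_force: [0.1, -0.3, 0.1]
finger_gap: 0.0856
```

Run:
```python
from h import *
t=vision.read_camera("top");s=vision.read_camera("side")
a=cv2.resize(t[180:260,215:335],(720,480),interpolation=cv2.INTER_CUBIC)
b=cv2.resize(s[180:300,230:330],(400,480),interpolation=cv2.INTER_CUBIC)
cv2.imwrite("pics/t2.png",a);cv2.imwrite("pics/s2.png",b);cv2.imwrite("pics/t2full.png",t)
print(ctrl.get_state()['tool_pos'],ctrl.get_state()['joint_pos'])
```

```text
[ 0.4664 -0.3193  0.2359] [-0.6008  0.2045  0.064   1.432   0.001  -0.2892]
```

View pics/t2.png

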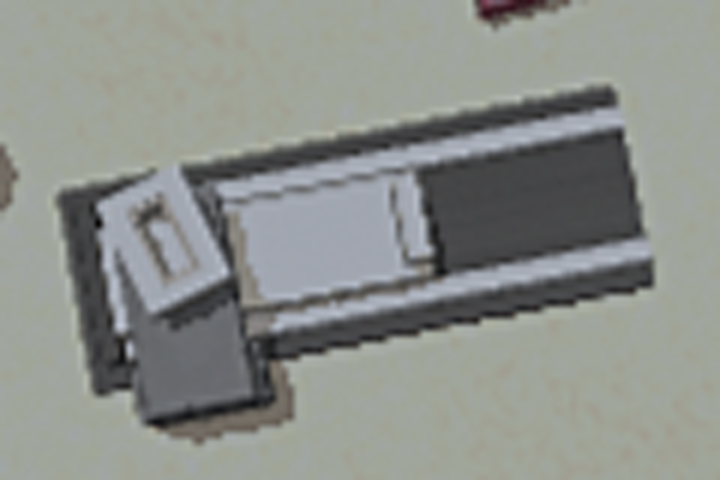

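View pics/t2full.png

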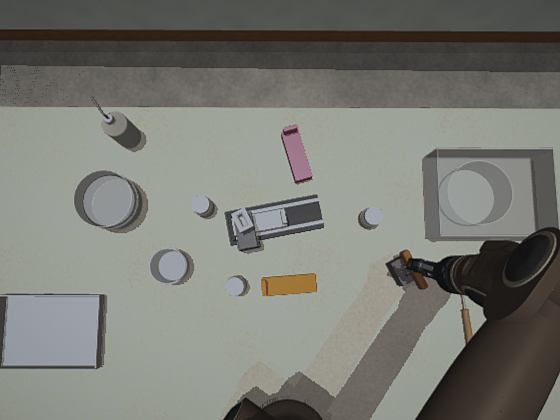

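apply_moves([
  [[0.1,0.2,0],-7,0],
  [[0.1,0.2,0],-14,0],
  [[0.1,0.2,0],-21,0],
  [[0.1,0.2,0],-28,0],
  [[0.1,0.2,2],-35,0],
  [[0.1,0.2,4],-42,0],
  [[0.1,0.2,7],-44.5,0],
  [[0.1,0.2,10],-44.5,0],
  [[0.1,0.2,12.5],-44.5,0],
  [[0.1,0.2,14],-44.5,0],
  [[0.1,0.2,14.5],-44.5,0],
  [[0.1,0.2,14.5],-44.5,0],
])

```text
t: 6.22
tool_pos: [0.4699, -0.3156, 0.0896]
tcp_rot: [0.524, 0.851, 0.001, -0.002]
contact_force: [-0.2, -0.6, 0.2]
finger_gap: 0.0856
```

Run:
```python
from h import *
t=vision.read_camera("top");s=vision.read_camera("side")
cv2.imwrite("pics/td3.png",cv2.resize(t[235:305,375:495],None,fx=6,fy=6,interpolation=cv2.INTER_CUBIC))
cv2.imwrite("pics/sd3.png",cv2.resize(s[125:205,350:450],None,fx=6,fy=6,interpolation=cv2.INTER_CUBIC))
print(ctrl.get_state()['tool_pos'],ctrl.get_state()['tcp_rot'])
```

```text
[ 0.4711 -0.3169  0.0921] [0.5243 0.8515 0.0003 0.0003]
```

View pics/sd3.png

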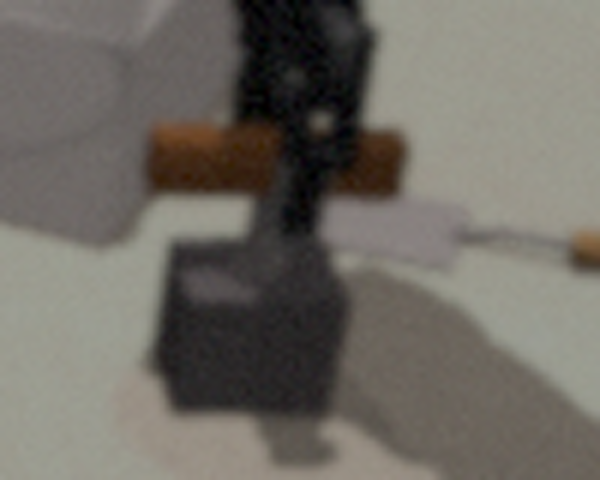

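View pics/td3.png

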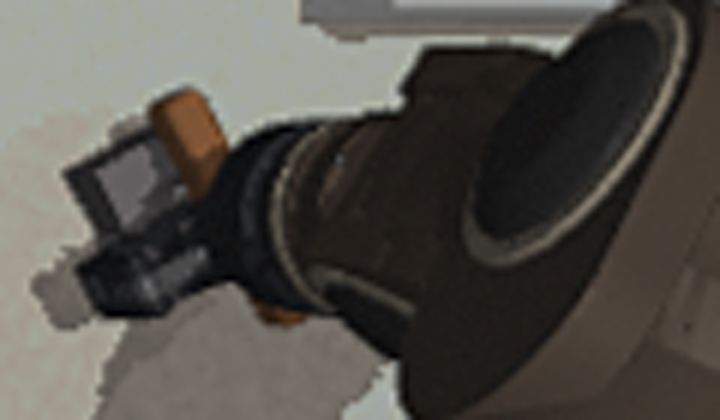

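apply_moves([
  [[0,-0.3,0],0,0],
  [[0,-0.3,0],0,0.5],
  [[0,-0.3,0],0,1],
  [[0,-0.3,0],0,1],
  [[0,-0.3,0],0,1],
  [[0,-0.3,0],0,1],
  [[0,-0.3,0],0,1],
  [[0,-0.3,0],0,1],
], grip_force=60)

```text
t: 6.98
tool_pos: [0.468, -0.3191, 0.0916]
tcp_rot: [0.524, 0.851, -0.0, 0.0]
contact_force: [0.4, -1.1, 1.9]
finger_gap: 0.0195
```

Run:
```python
from h import *
print(ctrl.get_state())
```

```text
{'t': 6.9833, 'joint_pos': array([-0.5983,  0.2375, -0.2127,  1.1197, -0.0002, -1.065 ]), 'qd': array([ 0.0006, -0.0015, -0.0002,  0.0005,  0.0001,  0.0005]), 'joint_torque': array([  0.1829, -48.3386,  32.7533,   0.3089,   0.1243,   0.0005]), 'tool_pos': array([ 0.468 , -0.3191,  0.0916]), 'tcp_rot': array([ 0.5244,  0.8515, -0.0001,  0.0005]), 'contact_force': array([ 0.4198, -1.1276,  1.8665]), 'torque': array([-0.1719, -0.0885,  0.0115]), 'finger_gap': 0.019451454057585013}
```

apply_moves([
  [[0,0,-1],0,1],
  [[0,0,-3],0,1],
  [[0,0,-6],0,1],
  [[0,0,-10],0,1],
  [[0,0,-14],0,1],
  [[0,0,-17],0,1],
  [[0,0,-17],0,1],
])

```text
t: 7.57
tool_pos: [0.4691, -0.3196, 0.2686]
tcp_rot: [0.524, 0.852, -0.0, 0.005]
contact_force: [-0.1, 0.3, -2.0]
finger_gap: 0.019
```

apply_moves([
  [[2,2,0],0,1],
  [[4.5,4.2,0],0,1],
  [[7,6.6,0],0,1],
  [[9.5,9,0],0,1],
  [[12,11.3,0],-2,1],
  [[14.5,13.6,0],-4,1],
  [[17,16,0],-4,1],
  [[19.5,18.3,0],-4,1],
  [[22,20.6,0],-4,1],
  [[24.5,23,0],-4,1],
  [[27,25.3,0],-4,1],
  [[29.5,27.7,0],-4,1],
])

```text
t: 8.57
tool_pos: [0.5818, 0.071, 0.2605]
tcp_rot: [0.494, 0.869, -0.001, -0.001]
contact_force: [1.6, 0.4, -3.5]
finger_gap: 0.0188
```

apply_moves([
  [[2,1.8,0],0,1],
  [[3.5,3.2,0],0,1],
  [[3.9,3.6,0],0,1],
  [[3.9,3.6,0],0,1],
  [[3.9,3.6,0],0,1],
])

```text
t: 8.98
tool_pos: [0.5928, 0.1209, 0.2606]
tcp_rot: [0.494, 0.869, -0.001, -0.0]
contact_force: [-0.1, -0.2, -2.9]
finger_gap: 0.0192
```

Run:
```python
from h import *
t=vision.read_camera("top");s=vision.read_camera("side")
cv2.imwrite("pics/t4.png",cv2.resize(t[160:260,180:300],None,fx=6,fy=6,interpolation=cv2.INTER_CUBIC))
cv2.imwrite("pics/s4.png",cv2.resize(s[130:260,220:330],None,fx=5,fy=5,interpolation=cv2.INTER_CUBIC))
st=ctrl.get_state();print(st['tool_pos'],st['tcp_rot'],st['finger_gap'],st['contact_force'],st['joint_pos'][5])
q=st['tcp_rot'];print("xang",2*np.degrees(np.arctan2(q[1],q[0])))
```

```text
[0.5929 0.1201 0.2612] [ 0.4948  0.869  -0.0004 -0.0002] 0.019138898795723492 [-0.4535 -0.1161 -3.135 ] -0.33548998017523
xang 120.68093991911513
```

View pics/t4.png

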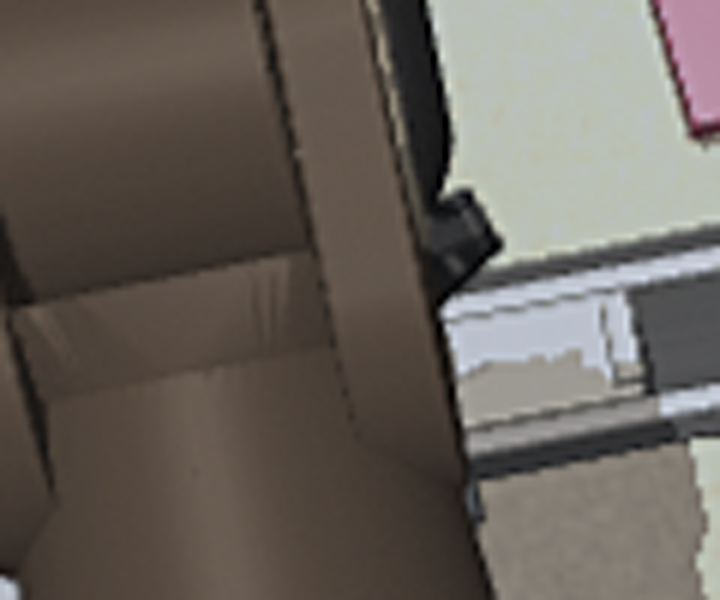

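View pics/s4.png

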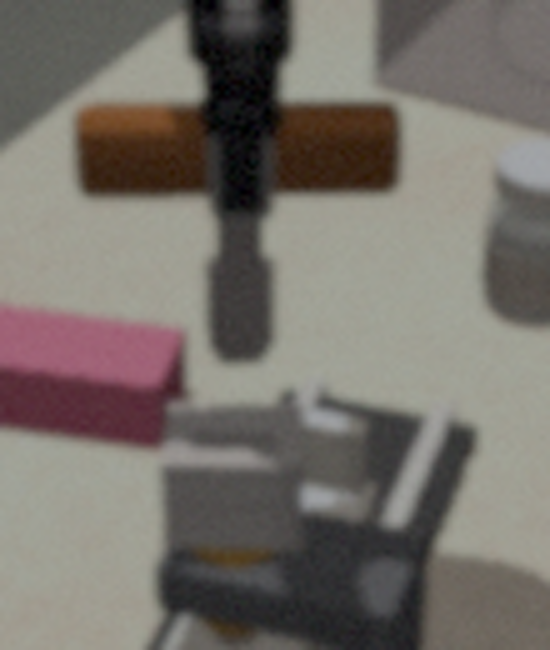

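Run:
```python
from h import *
S=lambda x,y:(220+x/5-.4,130+y/5-.4)
print("tip pred",proj("side",[.5929,.1201,.1896]),"obs",S(240,358))
print("handle pred",proj("side",[.5929,.1201,.2796]),"obs",S(238,148))
s=cv2.imread("pics/side0.png")
print("slot obs0",(230+183/5-.4,180+188/5-.4), "pred",proj("side",[.5975,.1203,.156]),proj("side",[.5975,.1203,.154]))
```

```text
tip pred [268.0207 202.4027] obs (267.6, 201.2)
handle pred [267.6246 159.4712] obs (267.20000000000005, 159.2)
slot obs0 (266.20000000000005, 217.2) pred [265.9625 216.2964] [265.9735 217.1405]
```

apply_moves([
  [[-0.2,0.3,0],0,1],
  [[-0.2,0.3,1],0,1],
  [[-0.2,0.3,2],0,1],
  [[-0.2,0.3,2.5],0,1],
  [[-0.2,0.3,2.5],0,1],
  [[-0.2,0.3,2.5],0,1],
])

```text
t: 9.58
tool_pos: [0.5964, 0.1208, 0.2355]
tcp_rot: [0.494, 0.869, -0.001, -0.001]
contact_force: [-0.6, 0.3, -2.3]
finger_gap: 0.0193
```

Run:
```python
from h import *
s=vision.read_camera("side")
cv2.imwrite("pics/s5.png",cv2.resize(s[150:250,220:320],None,fx=6,fy=6,interpolation=cv2.INTER_CUBIC))
st=ctrl.get_state();print(st['tool_pos'],st['contact_force'])
print(proj("side",st['tool_pos']+[0,0,-.0716]),proj("side",[.5975,.1203,.155]))
```

```text
[0.5967 0.1209 0.2361] [ 0.8208 -0.1067 -2.4603]
[266.125  213.0054] [265.968  216.7187]
```

View pics/s5.png

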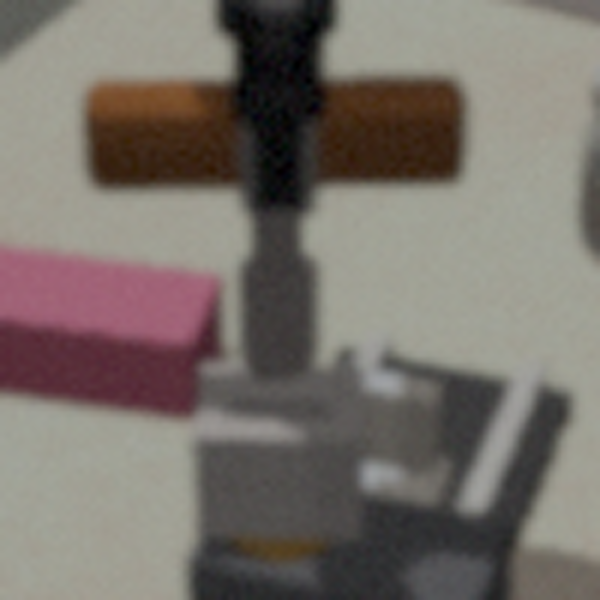

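apply_moves([
  [[0,0,0.4],0,1],
  [[0,0,0.8],0,1],
  [[0,0,1.1],0,1],
  [[0,0,1.4],0,1],
  [[0,0,1.4],0,1],
])

```text
t: 10.05
tool_pos: [0.5966, 0.1211, 0.2214]
tcp_rot: [0.494, 0.869, -0.0, -0.0]
contact_force: [-0.5, 0.3, -2.7]
finger_gap: 0.0188
```

apply_moves([
  [[0,0,0.3],0,1],
  [[0,0,0.6],0,1],
  [[0,0,0.9],0,1],
  [[0,0,1.2],0,1],
  [[0,0,1.2],0,1],
])

```text
t: 10.47
tool_pos: [0.5966, 0.121, 0.2094]
tcp_rot: [0.494, 0.869, -0.0, -0.0]
contact_force: [0.9, -0.8, -2.9]
finger_gap: 0.0189
```

apply_moves([
  [[0,0,0.3],0,1],
  [[0,0,0.6],0,1],
  [[0,0,0.8],0,1],
  [[0,0,0.8],0,1],
])

```text
t: 10.8
tool_pos: [0.5967, 0.1211, 0.2017]
tcp_rot: [0.494, 0.869, -0.0, -0.0]
contact_force: [0.0, -0.4, -2.5]
finger_gap: 0.0193
```

apply_moves([
  [[0,0,0.1],0,1],
  [[0,0,0.2],0,1],
  [[0,0,0.2],0,1],
])

```text
t: 11.05
tool_pos: [0.5969, 0.1211, 0.2002]
tcp_rot: [0.494, 0.869, -0.0, -0.0]
contact_force: [-0.1, 0.3, -3.0]
finger_gap: 0.0194
```

apply_moves([
  [[0,0,0.1],0,1],
  [[0,0,0.2],0,1],
  [[0,0,0.2],0,1],
])

```text
t: 11.3
tool_pos: [0.5968, 0.121, 0.1981]
tcp_rot: [0.494, 0.869, -0.0, -0.0]
contact_force: [-0.4, -0.2, -2.8]
finger_gap: 0.0195
```

apply_moves([
  [[0,0,0.1],0,1],
  [[0,0,0.1],0,1],
])

```text
t: 11.47
tool_pos: [0.5969, 0.121, 0.1971]
tcp_rot: [0.494, 0.869, -0.0, -0.0]
contact_force: [-0.2, 0.1, -3.1]
finger_gap: 0.0193
```

apply_moves([
  [[0,0,0.1],0,1],
  [[0,0,0.1],0,1],
])

```text
t: 11.63
tool_pos: [0.597, 0.1211, 0.1964]
tcp_rot: [0.494, 0.869, 0.0, 0.0]
contact_force: [0.2, 0.3, -3.4]
finger_gap: 0.0191
```

apply_moves([
  [[0,0,0.1],0,1],
  [[0,0,0.1],0,1],
])

```text
t: 11.8
tool_pos: [0.5971, 0.1211, 0.1963]
tcp_rot: [0.494, 0.869, 0.0, 0.001]
contact_force: [-1.6, -0.2, 3.9]
finger_gap: 0.0191
```

apply_moves([
  [[0,0,-0.3],0,1],
  [[0,0,-0.3],5,1],
  [[0,0,-0.25],10,1],
  [[0,0,-0.2],15,1],
  [[0,0,-0.15],20,1],
  [[0,0,-0.1],25,1],
  [[0,0,-0.1],30,1],
  [[0,0,-0.05],35,1],
  [[0,0,0],40,1],
  [[0,0,0.05],45,1],
  [[0,0,0.05],50,1],
  [[0,0,0.1],55,1],
])

```text
t: 12.8
tool_pos: [0.5974, 0.121, 0.1944]
tcp_rot: [0.841, 0.541, 0.0, 0.0]
contact_force: [1.9, -0.1, -0.8]
finger_gap: 0.019
```

Run:
```python
from h import *
s=vision.read_camera("side")
cv2.imwrite("pics/s6.png",cv2.resize(s[150:260,220:320],(600,600),interpolation=cv2.INTER_CUBIC))
st=ctrl.get_state();print(st['tool_pos'],st['contact_force'],st['torque'],st['joint_pos'][5])
q=st['tcp_rot'];print("xang",2*np.degrees(np.arctan2(q[1],q[0])))
```

```text
[0.5974 0.121  0.1944] [ 1.4323 -0.1319 -1.2766] [-0.0767 -0.3785  0.0433] 0.6312159861010375
xang 65.29662900500814
```

View pics/s6.png

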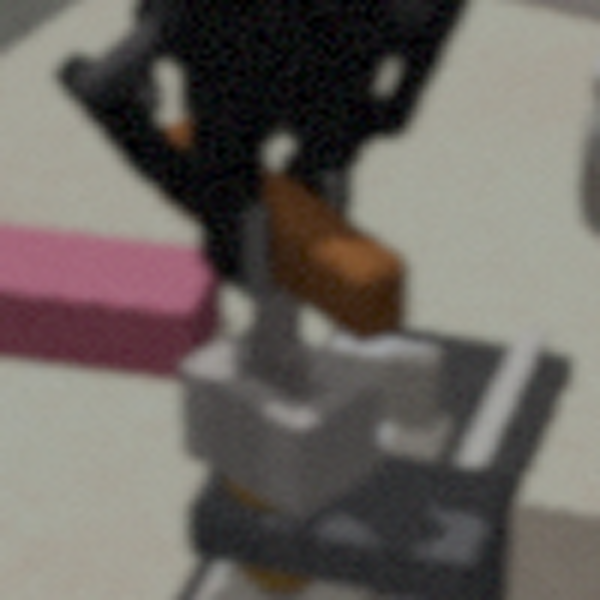

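apply_moves([
  [[0,0,0.1],0,1],
  [[0,0,0.1],0,1],
])

```text
t: 13.02
tool_pos: [0.5972, 0.1211, 0.1935]
tcp_rot: [0.839, 0.544, 0.0, 0.0]
contact_force: [1.3, -0.4, -0.7]
finger_gap: 0.0195
```

apply_moves([
  [[0,0,0.07],0,1],
  [[0,0,0.07],0,1],
])

```text
t: 13.18
tool_pos: [0.5972, 0.1211, 0.1934]
tcp_rot: [0.84, 0.543, 0.001, 0.0]
contact_force: [0.7, -0.9, 3.1]
finger_gap: 0.0195
```

apply_moves([
  [[0,0,0.07],0,1],
  [[0,0,0.07],0,1],
])

```text
t: 13.35
tool_pos: [0.5972, 0.1211, 0.1933]
tcp_rot: [0.84, 0.543, 0.001, 0.0]
contact_force: [-0.5, -0.5, 7.9]
finger_gap: 0.019
```

Run:
```python
from h import *
Q=lambda x,y:(220+x/6-.42,150+y/5.4545-.41)
L,F,R=[plane("side",Q(*p),.1515) for p in((185,366),(295,436),(385,366))]
for a,b in((L,F),(R,F)):
    v=b-a;print(v[:2],np.linalg.norm(v),np.degrees(np.arctan2(v[1],v[0])))
```

```text
[-0.0489  0.0162] 0.0514653617345931 161.7041522298729
[0.0059 0.0467] 0.047031669787295366 82.73209736714071
```

apply_moves([
  [[0,0,-0.3],0,1],
  [[0,0,-0.25],5,1],
  [[0,0,-0.2],10,1],
  [[0,0,-0.15],15,1],
  [[0,0,-0.1],20,1],
  [[0,0,-0.1],25,1],
  [[0,0,-0.05],30,1],
  [[0,0,0],35,1],
  [[0,0,0],37,1],
  [[0,0,0],37,1],
])

```text
t: 14.18
tool_pos: [0.5972, 0.1212, 0.1922]
tcp_rot: [0.969, 0.248, 0.0, 0.0]
contact_force: [0.7, 0.1, 2.1]
finger_gap: 0.0194
```

apply_moves([
  [[0,0,0.1],0,1],
  [[0,0,0.1],0,1],
])

```text
t: 14.35
tool_pos: [0.5971, 0.1212, 0.1909]
tcp_rot: [0.969, 0.249, 0.0, -0.0]
contact_force: [1.1, 1.2, 1.4]
finger_gap: 0.0191
```

apply_moves([
  [[0,0,0.07],0,1],
  [[0,0,0.07],0,1],
])

```text
t: 14.52
tool_pos: [0.5971, 0.1213, 0.1909]
tcp_rot: [0.969, 0.249, 0.001, -0.0]
contact_force: [0.2, 0.1, 5.0]
finger_gap: 0.0192
```

Run:
```python
from h import *
s=vision.read_camera("side")
cv2.imwrite("pics/s7.png",cv2.resize(s[150:260,220:320],(600,660),interpolation=cv2.INTER_CUBIC)[:600])
st=ctrl.get_state();print(st['tool_pos'],st['contact_force'],st['torque'],st['joint_pos'][5])
q=st['tcp_rot'];print("xang",2*np.degrees(np.arctan2(q[1],q[0])))
```

```text
[0.5972 0.1213 0.1909] [0.7105 1.039  5.3081] [ 0.0814 -0.219   0.1125] 1.268297190929273
xang 28.8048625507776
```

View pics/s7.png

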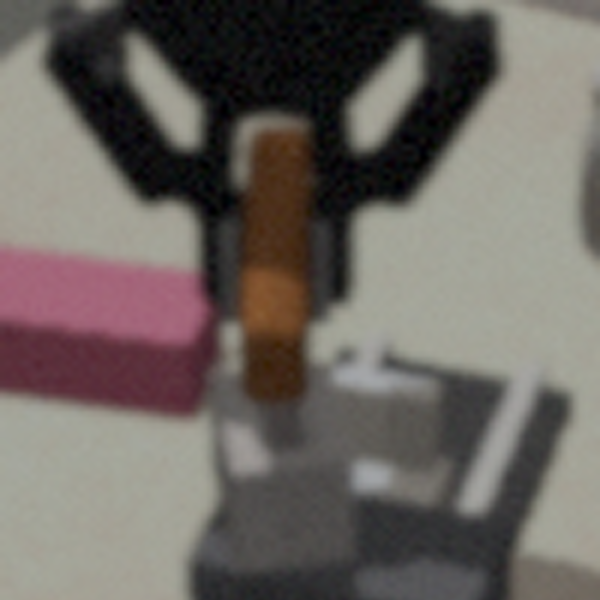

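apply_moves([
  [[0,0,-0.15],0,1],
  [[0,0,-0.15],0,0.7],
  [[0,0,-0.15],0,0.3],
  [[0,0,-0.15],0,0],
  [[0,0,-0.15],0,0],
  [[0,0,-0.15],0,0],
  [[0,0,-0.15],0,0],
])

```text
t: 15.15
tool_pos: [0.5968, 0.121, 0.1916]
tcp_rot: [0.969, 0.248, -0.0, 0.0]
contact_force: [-0.7, 0.5, 0.7]
finger_gap: 0.0837
```

apply_moves([
  [[0,0,-1],0,0],
  [[0,0,-3],0,0],
  [[0,0,-6],0,0],
  [[0,0,-9.5],0,0],
  [[0,3,-10],0,0],
  [[0,6,-10],0,0],
  [[0,10,-10],0,0],
  [[0,14,-10],0,0],
  [[0,18,-10],0,0],
  [[0,22,-10],0,0],
  [[0,25,-10],0,0],
  [[0,25,-10],0,0],
])

```text
t: 16.15
tool_pos: [0.7187, -0.1037, 0.2895]
tcp_rot: [0.969, 0.246, -0.001, 0.0]
contact_force: [1.0, -0.7, -1.6]
finger_gap: 0.085
```

Run:
```python
from h import *
t=vision.read_camera("top");s=vision.read_camera("side")
cv2.imwrite("pics/tf8.png",t)
cv2.imwrite("pics/t8.png",cv2.resize(t[185:260,215:335],None,fx=6,fy=6,interpolation=cv2.INTER_CUBIC))
cv2.imwrite("pics/s8.png",cv2.resize(s[175:275,230:330],None,fx=6,fy=6,interpolation=cv2.INTER_CUBIC))
st=ctrl.get_state();print(st['t'],st['tool_pos'],st['contact_force'])
```

```text
16.25 [ 0.7175 -0.0995  0.291 ] [-0.0621 -0.4708 -0.3533]
```

View pics/t8.png

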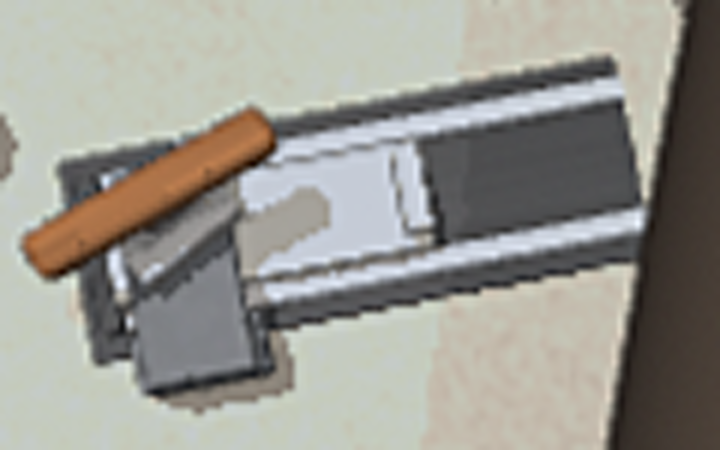

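View pics/s8.png

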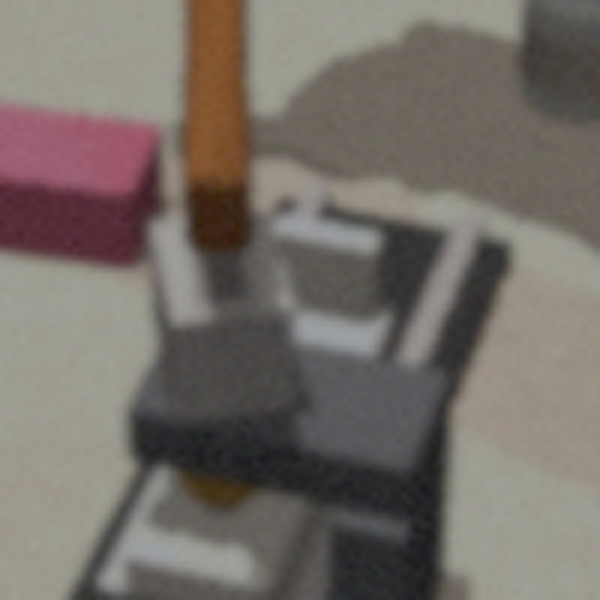

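View pics/tf8.png

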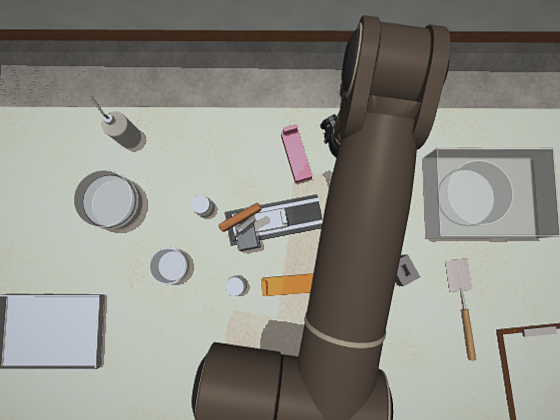

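Run:
```python
from h import *
S=lambda x,y:(230+(x+.5)/6-.5,175+(y+.5)/6-.5)
ax=np.array([.5973,.1207])
for psi in(122,124.6,127):
    d=np.array([np.cos(np.radians(psi)),np.sin(np.radians(psi))]);p=ax+.026*d
    for z in(.147,.149,.151):print(psi,z,proj("side",[*p,z]),"obs",S(228,316),"| bottom",proj("side",[*p,z-.04]),"obs",S(234,411))
t=cv2.imread("pics/tf8.png");
# handle
h=cv2.cvtColor(t[195:240,210:270],cv2.COLOR_BGR2HSV);m=cv2.inRange(h,(5,110,40),(20,255,255))
c=max(cv2.findContours(m,0,1)[0],key=cv2.contourArea)+np.array([210,195]);r=cv2.minAreaRect(c);print(r)
v=np.radians(r[2]);d=np.array([np.cos(v),np.sin(v)])*(1 if r[1][0]>r[1][1] else 0)
if not d.any(): d=np.array([-np.sin(v),np.cos(v)])
A=plane("top",np.array(r[0])-18*d,.21);B=plane("top",np.array(r[0])+18*d,.21);w=B-A
print("handle ang",np.degrees(np.arctan2(w[1],w[0])),plane("top",r[0],.209))
s=vision.read_camera("side");cv2.imwrite("pics/s9.png",s)
h=cv2.cvtColor(s[130:225,245:290],cv2.COLOR_BGR2HSV);m=cv2.inRange(h,(3,100,30),(20,255,255))
c=max(cv2.findContours(m,0,1)[0],key=cv2.contourArea)+np.array([245,130]);print(cv2.boundingRect(c),cv2.minAreaRect(c))
print(tri(cv2.minAreaRect(c)[0],r[0]))
print("home y", [ (np.array([-.1849,.9828])@(plane("top",(215+(x+.5)/6-.5,185+(y+.5)/6-.5),.085)[:2]-ax)) for x,y in((415,140),(437,230))])
```

```text
122 0.147 [266.5035 229.0246] obs (267.5833333333333, 227.25) | bottom [266.7058 245.3988] obs (268.5833333333333, 243.08333333333331)
122 0.149 [266.4931 228.1801] obs (267.5833333333333, 227.25) | bottom [266.696  244.6027] obs (268.5833333333333, 243.08333333333331)
122 0.151 [266.4826 227.3331] obs (267.5833333333333, 227.25) | bottom [266.6861 243.8043] obs (268.5833333333333, 243.08333333333331)
124.6 0.147 [267.1469 228.9939] obs (267.5833333333333, 227.25) | bottom [267.3305 245.3669] obs (268.5833333333333, 243.08333333333331)
124.6 0.149 [267.1374 228.1495] obs (267.5833333333333, 227.25) | bottom [267.3215 244.5709] obs (268.5833333333333, 243.08333333333331)
124.6 0.151 [267.1279 227.3025] obs (267.5833333333333, 227.25) | bottom [267.3126 243.7726] obs (268.5833333333333, 243.08333333333331)
127 0.147 [267.7385 228.9491] obs (267.5833333333333, 227.25) | bottom [267.9049 245.3208] obs (268.5833333333333, 243.08333333333331)
127 0.149 [267.7299 228.1048] obs (267.5833333333333, 227.25) | bottom [267.8968 244.5248] obs (268.5833333333333, 243.08333333333331)
127 0.151 [267.7213 227.2579] obs (267.5833333333333, 227.25) | bottom [267.8887 243.7265] obs (268.5833333333333, 243.08333333333331)
((239.59231567382812, 216.66156005859375), (8.682430267333984, 45.27267074584961), 60.2551155090332)
handle ang 120.15431484637043 [0.5987 0.1226 0.209 ]
(261, 172, 11, 45) ((266.0, 194.0), (44.0, 10.0), 90.0)
(array([0.5975, 0.1221, 0.2081]), np.float64(0.002925393672069982))
home y [np.float64(-0.11240113386727164), np.float64(-0.11456413215296278)]
```

Run:
```python
from h import *
s=cv2.imread("pics/s9.png")
cv2.imwrite("pics/s9c.png",cv2.resize(s[205:265,245:320],None,fx=10,fy=10,interpolation=cv2.INTER_CUBIC))
s0=cv2.imread("pics/side0.png")
cv2.imwrite("pics/s0c.png",cv2.resize(s0[205:265,245:320],None,fx=10,fy=10,interpolation=cv2.INTER_CUBIC))
P=lambda p:((p-[245,205]+.5)*10-.5).round(0)
ax=np.array([.5973,.1207]);ex=np.array([.9828,.1849]);ey=np.array([-.1849,.9828])
W=lambda x,y,z:np.array([*(ax+ex*x+ey*y),z])
for n,X in dict(tabL=(.02,-.102,.085),tabR=(-.02,-.102,.085),tabLb=(.02,-.114,.085),tabRb=(-.02,-.114,.085),tabRbase=(-.02,-.102,.05),armFL=(.025,.025,.105),armFLb=(.025,.025,.080),armFR=(-.071,.025,.105),armBR=(-.071,-.025,.105),colFR=(-.071,.03,.08),barL=(.0275,.036,.034),plateBR=(-.05,-.22,.01)).items():print(n,P(proj("side",W(*X))))
for psi in(124.6,):
    d=np.array([np.cos(np.radians(psi)),np.sin(np.radians(psi))]);e=np.array([d[1],-d[0]])
    for z in(.149,.109):
        for k in(-.019,.019):print("head",z,P(proj("side",[*(ax+.026*d+k*e),z])))
```

```text
tabL [286.  85.]
tabR [464. 121.]
tabLb [304.  54.]
tabRb [480.  89.]
tabRbase [460. 248.]
armFL [ 49. 381.]
armFLb [ 54. 478.]
armFR [534. 489.]
armBR [604. 322.]
colFR [522. 604.]
barL [ 29. 683.]
plateBR [713. 106.]
head 0.149 [329. 230.]
head 0.149 [122. 242.]
head 0.109 [328. 394.]
head 0.109 [127. 407.]
```

View pics/s9c.png

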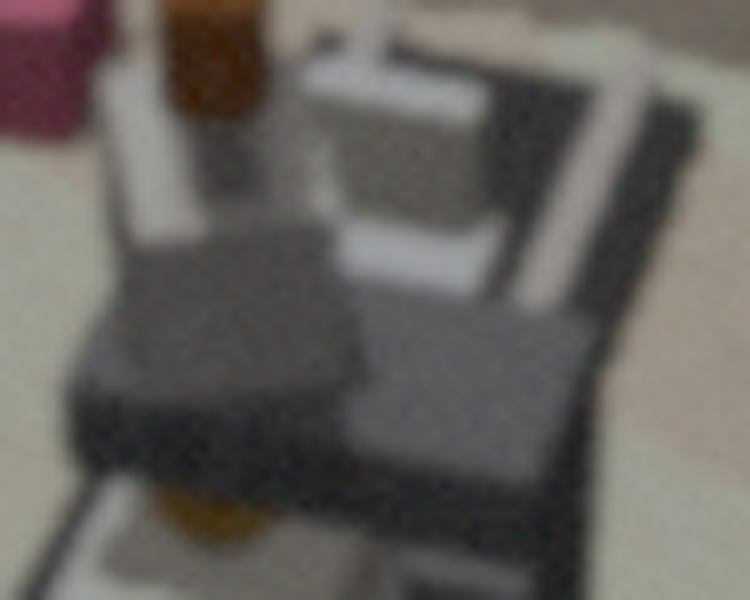

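View pics/s0c.png

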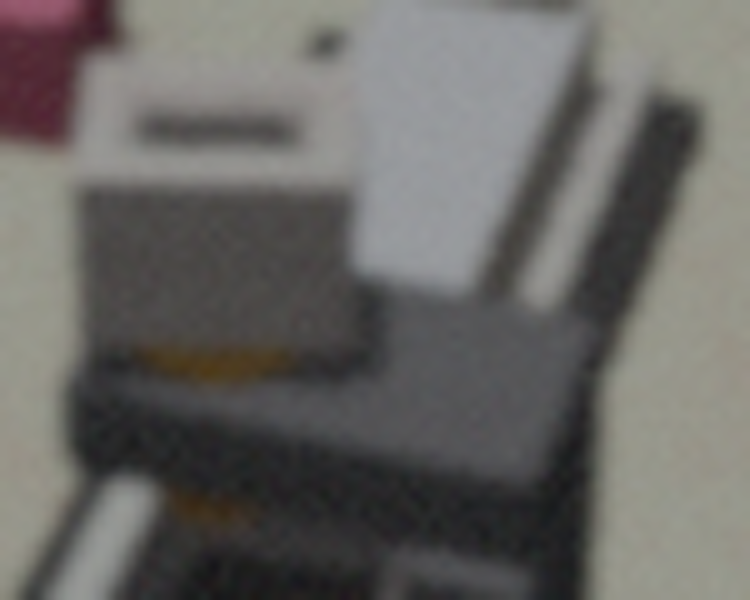

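apply_moves([
  [[0,-3,0],0,1],
  [[0,-6,0],0,1],
  [[0,-10,0],0,1],
  [[0,-14,0],0,1],
  [[0,-18,0],0,1],
  [[0,-22,0],0,1],
  [[0,-25,0],0,1],
  [[0,-25,1],0,1],
  [[0,-25,3],0,1],
  [[0,-25,5],0,1],
  [[0,-25,5.5],0,1],
  [[0,-25,5.5],0,1],
])

```text
t: 17.3
tool_pos: [0.5951, 0.122, 0.2361]
tcp_rot: [0.968, 0.249, -0.001, -0.0]
contact_force: [0.3, -0.0, 0.1]
finger_gap: -0.0001
```

apply_moves([
  [[0,0,0.2],0,1],
  [[0,0,0.4],0,1],
  [[0,0,0.6],0,1],
  [[0,0,0.6],0,1],
])

```text
t: 17.63
tool_pos: [0.5972, 0.121, 0.2311]
tcp_rot: [0.969, 0.248, 0.0, 0.0]
contact_force: [-0.5, 0.8, -0.2]
finger_gap: -0.0002
```

apply_moves([
  [[0,0,0.2],0,1],
  [[0,0,0.4],0,1],
  [[0,0,0.4],0,1],
])

```text
t: 17.88
tool_pos: [0.5969, 0.1209, 0.2263]
tcp_rot: [0.969, 0.248, -0.0, -0.0]
contact_force: [0.2, -0.0, 0.3]
finger_gap: -0.0
```

apply_moves([
  [[0,0,0.1],0,1],
  [[0,0,0.1],0,1],
])

```text
t: 18.05
tool_pos: [0.5969, 0.121, 0.2255]
tcp_rot: [0.969, 0.248, -0.0, -0.0]
contact_force: [0.8, -0.7, 0.1]
finger_gap: 0.0004
```

apply_moves([
  [[0,0,0.1],0,1],
  [[0,0,0.1],0,1],
])

```text
t: 18.22
tool_pos: [0.5969, 0.121, 0.2245]
tcp_rot: [0.969, 0.248, -0.0, -0.0]
contact_force: [0.5, 0.5, -0.0]
finger_gap: -0.0003
```

apply_moves([
  [[0,0,0.05],0,1],
  [[0,0,0.05],0,1],
])

```text
t: 18.38
tool_pos: [0.597, 0.1211, 0.2244]
tcp_rot: [0.969, 0.248, 0.0, 0.0]
contact_force: [0.2, 0.1, 0.6]
finger_gap: -0.0002
```

apply_moves([
  [[0,0,0.05],0,1],
  [[0,0,0.05],0,1],
])

```text
t: 18.55
tool_pos: [0.5971, 0.1212, 0.2243]
tcp_rot: [0.969, 0.248, 0.001, 0.0]
contact_force: [-0.1, -0.7, 4.3]
finger_gap: -0.0001
```

apply_moves([
  [[0,0,0.05],0,1],
  [[0,0,0.05],0,1],
])

```text
t: 18.72
tool_pos: [0.5973, 0.1211, 0.2242]
tcp_rot: [0.969, 0.248, 0.001, 0.0]
contact_force: [-0.2, -0.9, 6.0]
finger_gap: 0.0002
```

apply_moves([
  [[0,0,-1],0,1],
  [[0,0,-4],0,1],
  [[0,0,-7],0,1],
  [[0,3,-7],0,1],
  [[0,7,-7],0,1],
  [[0,11,-7],0,1],
  [[0,15,-7],0,1],
  [[0,19,-7],0,1],
  [[0,23,-7],0,1],
  [[0,25,-7],0,1],
  [[0,25,-7],0,1],
  [[0,25,-7],0,1],
])

```text
t: 19.72
tool_pos: [0.7174, -0.0993, 0.292]
tcp_rot: [0.969, 0.247, -0.001, -0.001]
contact_force: [0.2, -0.1, -0.2]
finger_gap: 0.0004
```

Run:
```python
from h import *
t=vision.read_camera("top");s=vision.read_camera("side")
cv2.imwrite("pics/t10.png",cv2.resize(t[185:260,215:335],None,fx=6,fy=6,interpolation=cv2.INTER_CUBIC))
cv2.imwrite("pics/s10.png",s)
st=ctrl.get_state();print(st['t'],st['tool_pos'],st['contact_force'],abs(st['qd']).max())
```

```text
19.8167 [ 0.7169 -0.0973  0.2933] [-0.8003 -0.0575 -0.3517] 0.018636506355541038
```

View pics/t10.png

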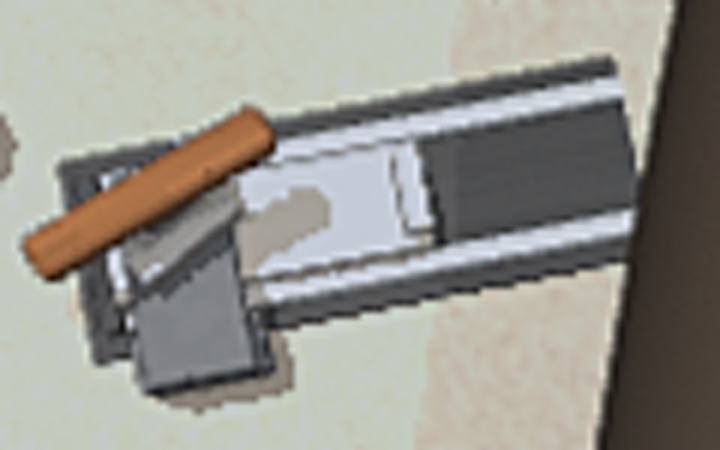

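View pics/s10.png

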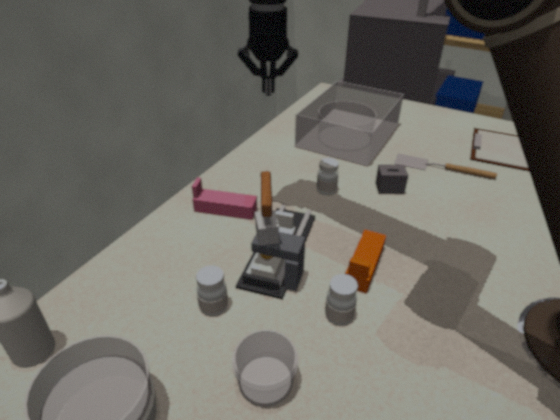

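The pictures show the block home, the driver upright in the slot at side px (266,194), the jars unmoved and the arm clear.

```bash
python3 -c "
from cell import ctrl
print(ctrl.job_done())"
```

```text
the job is handed in; nothing more can be done
None
```

I pushed the white block home, fitted the driver in the slot and turned the screw about 86° clockwise with it. I then let go, backed the arm clear and handed the job in at about 20 s.

- **Block:** it stopped against the end bar with about 13 N of push. The camera puts the tab's outer face at -112 to -115 mm in the stand's frame; fully home is -114 mm.
- **Screw:** two probes put it at 2.9 rad. One pressed the driver to the slot bottom (2.93), the other touched the handle top with shut fingers (2.90). That means the tip is pressed in about 1.6 mm, roughly 3 N, but I did not measure the tip force itself. Going by the turn alone gives about 3.05 rad.
- **Disagreement:** the side camera, taken alone, put the screw head up to 2 mm higher, or about 2.5 rad, which would mean no contact. Its view of fixed parts was off by a similar amount, so I trusted the touch probes.
- **Last picture:** the driver stands upright in the slot, seated to the bottom by the probes. The jars look unmoved and the arm touches nothing.

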